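# Send a poured candle mould into the cooling hood

## Robot

A 6-joint arm with a two-finger parallel gripper is mounted at the origin on the work surface. World frame = base frame: x ahead of the robot, y to its left, z up, the work surface at z = 0. Lengths are in m, angles in degrees, forces in N, time in s.
With the tool pointing down it reaches from about 0.4 to 0.825 m from the base axis. Payload 7 kg.
Tool frame: the origin (TCP) lies between the finger pads; the fingertips stand 19 mm ahead of it and the grasp point (between the pads) is the TCP; z points along the fingers, y is the line along which they close (so a half turn about z gives the same grasp; the last joint's range is limited). The gripper opens to 88 mm and grips with 3 to 60 N. Pads are 19 mm wide; open, the fingers measure 130 mm over their backs; the gripper's body (78 mm by 193 mm) begins 47 mm behind the grasp point.
Start: joints at [91.106, 20.546, 0.682, 0, -70.136, -16.507], TCP at [0.179, 0.651, 0.246] pointing down, gripper open.
Joint ranges: [-176.03, 176.03], [-82.01, 121.73], [-58.28, 71.71], [-173.87, 95.51], [-174.79, -0.11], [-173.66, 173.66]. Speed limits (degrees/s): [136.94, 136.94, 172.46, 180, 180, 180].

## Interface

Orientations are given as [roll, pitch, yaw] about the fixed x, y, z axes, in that order (R = Rz(yaw) Ry(pitch) Rx(roll)).
In Python, from plant import get_obs, snapshot, close_job, spot_in, spot_point gives the robot as it stands.
- The arm moves only by the tool play_rows, never from a script. Its argument "plan" is a list of rows, each a list of 6 numbers: the shift along the tool's x, y, z in cm, then the turn, a rotation vector about the tool's x, y, z in degrees. A call has 1 to 20 rows; each row shifts and turns the commanded pose from where the row before left it, along the tool's axes as they then stand; what a row does not reach is not made up. A row lasts 1/12 s, in which the tool goes at most 41.7 mm and 7.16 degrees, less where a joint would pass 70% of its speed; a pose out of reach is approached as far as the arm can. A call is refused whole if a number of a shift passes 4.17 or a number of a turn 7.16, either way. A call with a gripper value outside its range is refused whole. "grip" is the finger opening in cm, from 0 to 8.76, set as the call begins (left out, the last holds). The fingers move at their own pace and stop on an object; the grip force is fixed at half the most. Time passes only in rows, so rows that do not move let the fingers close. It gives the time, the measured TCP pose, the force, the opening and the grip force at its end, in the units of the state.
- get_obs(): the state, without advancing time (a new reading comes with each control period).
- snapshot(name): name is "side" or "top"; returns a dict with "frame" (480x640x3 uint8, red, green, blue), "fx", "fy", "cx", "cy" (pixels), "position" and "attitude" of the camera in the world. Camera axes: x right, y down, z forward; pixel columns grow to the right and rows downward; lengths in m; the calibration is good to about 2 mm. A picture is of the moment at which its call begins. There is no depth.
- close_job(): hands the job in; it is judged then, once.
Trained networks look in the newest picture that a camera, given by its name, has taken for a name from the list of things; names that differ only in an ending like _2 or _b are one class to them, and where a whole thing is asked for, a point or a joint stands for the part that bears it (a point fixed in the world has none). Each returns a list of dicts, best first, with "score" (0 to 1); they miss things now and then, are a little off and sometimes report something else, mostly with a low value. They report only what shows in the picture. A call takes as long as a camera call.
- spot_in(camera, thing): "position" ([x, y, z] in m, in world coordinates, good to about 4 mm: the middle of the surface that is visible of it).
- spot_point(camera, thing): "position" ([x, y, z] in m, in world coordinates, good to about 4 mm: a listed point, or the origin of a listed thing).
The state is a dict: "clock": time; "joint_pos": joint angles; "qvel": joint speeds; "tau": joint torques, N m; "tool_pos": TCP position; "orientation": TCP orientation; "force": force on the tool from outside, world axes, zero at the start; "moment": the same for the moment, N m; "opening": finger opening in m; "gripper_force": force on a finger pad.
Only numpy, scipy, OpenCV 4.12 (cv2) and the standard library are available. Lean on these libraries where they do the work, as an engineer would, in place of code of your own. Each camera call takes 0.05 s, during which the arm holds its last target. There are 200 camera calls.

## Task

The candle mould on the rail carrier has just been poured: raise the red sash of the cooling hood clear of it, slide the carrier along its rails from under the filling head into the hood until it is fully home against its stop, and then pull the sash fully down again behind it. Leave the jug, bowl, jar, candle, bobbin and tin that stand around the line where they are.

Things in the scene. Friction and masses are not known exactly. Their poses are not given: they have to be found in the camera images.
- line: The pouring line, one assembly fixed to the table: aluminium base plate 380 x 900 mm, 12 mm thick, with two steel rails. Origin on the table under the middle of the rails; its +y runs along the rails towards the filling head, -y towards the cooling hood, x across, z up. All x, y below are in this frame; heights are above the table.
- head (a point): Filling head: middle of the underside of the white box, 127 mm high, at y +360 mm. The box spans x +/-110, y +280 to +440 mm, top 217 mm (cap 241), on a grey column behind it (y to +480) and side cheeks. No room for a gripper above what is under it.
- hood (a point): Cooling hood: middle of its clear roof's top, 148 mm high, at y -248 mm. The hood has clear sides and a blue chiller at the far end (y to -398, top 205 mm). Its mouth, closed by the sash, is at y -130. Two sash guides, posts 22 x 26 mm at x +/-113, y -130, rise to 262 mm; above the sash between them all is free.
- sash (a joint): Height of the sash, m: 0 fully down, 0.100 fully up; slides straight up and stays where left (about 10 N to raise, 4 N to lower). Clear panel in a red frame, 200 mm wide, 10 thick, 100 high, in the plane y -130. Its lower edge is 48 mm high when down; raised by less than about 60 mm it blocks the carrier. A gripper pointing down needs 50 mm clear of the raised sash.
- sash_handle (a point): Middle of the axis of the sash's handle: red round bar, diameter 14 mm, 130 mm long along the line's x, on two thin legs at x +/-55 mm, 30 mm above the sash's top edge; 178 mm high when the sash is down, 278 mm when up. Can be gripped from above, fingers either side of the bar (closing along the line's y).
- carrier (a joint): Travel of the mould carrier along the rails towards -y, m: 0 under the filling head, 0.460 fully home against its stop in the hood. About 4 N of friction. It carries an orange mould 140 x 140 mm, top 75 mm high, thin wick pins to 98 mm, its middle at y +240 mm minus the travel.
- front_post (a point): Centre of the top of the blue front post: upright, diameter 20 mm, top 104 mm high, free for 63 mm below its top; leads the carrier on the hood side, at y +135 mm minus the travel; the mould begins 35 mm behind its axis. Within reach at the start, but a gripper cannot follow it under the sash.
- tail_post (a point): Centre of the top of the green tail post: a like upright at the end of a flat tongue 30 mm wide, at y +395 mm minus the travel, 85 mm behind the mould, top 104 mm high. At the start it is under the filling head, out of reach; with the carrier fully home it stands 65 mm outside the sash, which comes down over the tongue.
- jug: Bystander on the base plate: steel pouring jug with a side handle, 90 mm across, 110 mm high. Origin at the centre of its underside.
- tub: Bystander on the base plate: white plastic bowl, 90 mm across, 60 mm high. Origin at the centre of its underside.
- jar: Bystander on the base plate: small amber jar with a black cap, 44 mm across, 70 mm high. Origin at the centre of its underside.
- candle: Bystander on the base plate: pale yellow pillar candle, 60 mm across, 72 mm high. Origin at the centre of its underside.
- bobbin: Bystander on the base plate: white wick bobbin standing on end, 52 mm across, 50 mm high. Origin at the centre of its underside.
- tin: Bystander on the base plate: copper candle tin with its lid on, 67 mm across, 48 mm high. Origin at the centre of its underside.

How it is judged:
By the outcome, as a careful person would: the job done as asked, in the order asked, and still so for the second after the job is handed in, with the robot touching nothing.
It also fails if it takes over 70 s, if anything falls off the work surface, if the arm or the gripper's body presses on something with over 40 N, if the wrist force passes 120 N, or if a joint passes its speed limit or range.

## Working session

There is one attempt and no reset: what is moved stays moved. The work goes in short steps, Python scripts to look and compute and a tool call to move; the robot and the scene stay as the last step left them, time stands still between calls to the robot, and variables do not carry over. Pictures are saved under pics/ and viewed, at most 10 in all, crops included, and the job is handed in when it is done.

Besides the shell and the picture viewer there is one more tool, called after "Call:" as name(argument=value, ...), one argument or row to a line, values as JSON. play_rows: Moves the arm, as the interface text tells. Its arguments: {"type":"object","properties":{"plan":{"type":"array","items":{"type":"array","items":{"type":"number"}}},"grip":{"type":"number"}},"required":["plan"]}

```bash
mkdir -p pics
python3 - <<'E'
from plant import *
import cv2
o=get_obs();print(o['clock'],o['tool_pos'],o['orientation'],o['opening'])
for c in('side','top'):
    s=snapshot(c);cv2.imwrite(f'pics/{c}0.png',s['frame'][:,:,::-1]);print(c,s['position'],s['attitude'],s['fx'])
    for t in('head','hood','sash_handle','front_post','tail_post','jug','tub','jar','candle','bobbin','tin'):
        r=spot_point(c,t)[:1]
        print(t,[([round(float(v),4) for v in d['position']],round(d['score'],2)) for d in r])
E
```

```text
0.0 [0.17916343 0.65031118 0.24461983] [ 1.79905227e+02 -9.39567733e-03 -1.54058367e+01] 0.08793411047210686
side [0.4138323  0.79544169 0.91439427] [-1.37376870e+02 -1.69498214e-02 -1.67968148e+02] 478.33824327669976
head []
hood []
sash_handle [([0.5857, -0.152, 0.1811], 0.57)]
front_post [([0.568, 0.0842, 0.105], 0.96)]
tail_post [([0.5876, -0.1513, 0.1826], 0.28)]
jug [([0.7262, 0.0929, 0.0162], 0.96)]
tub [([0.7311, -0.0491, 0.0145], 0.85)]
jar [([0.4208, 0.1835, 0.0133], 0.84)]
candle [([0.4317, 0.0789, 0.008], 0.9)]
bobbin [([0.5935, -0.2641, 0.1523], 0.73)]
tin [([0.452, -0.1009, 0.013], 0.6)]
top [0.36778739 0.09833407 1.42281153] [-1.71105938e+02 -1.23745581e-01 -9.02365802e+01] 599.202215072655
head [([0.5968, -0.2712, 0.1499], 0.61)]
hood [([0.5968, -0.2686, 0.1482], 0.68)]
sash_handle [([0.5865, -0.154, 0.1831], 0.83)]
front_post [([0.5682, 0.0876, 0.1017], 0.87)]
tail_post [([0.5836, -0.026, -0.0021], 0.53)]
jug [([0.7244, 0.091, 0.0144], 0.67)]
tub [([0.7358, -0.048, 0.0112], 0.97)]
jar [([0.4177, 0.1789, 0.0097], 0.57)]
candle [([0.4323, 0.0821, 0.0142], 0.65)]
bobbin [([0.4385, 0.0073, 0.0098], 0.75)]
tin [([0.4545, -0.0963, 0.0076], 0.72)]
```

View pics/top0.png

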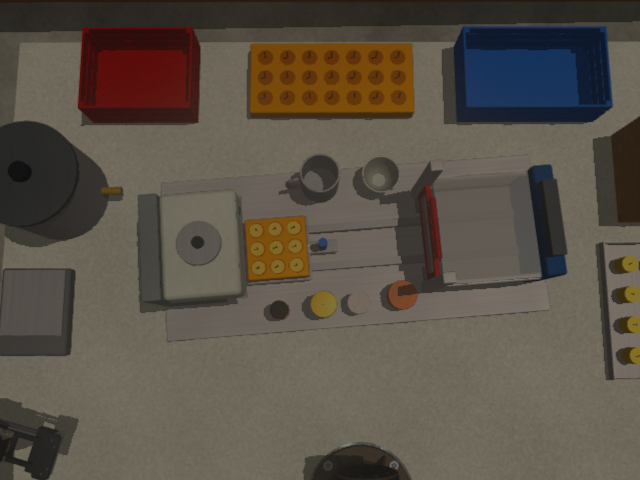

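View pics/side0.png

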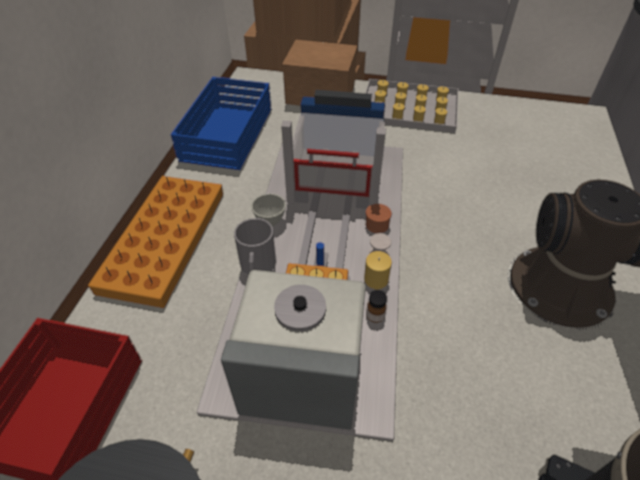

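The top picture shows the handle at about (432,232), the post at (322,244) and the mould already partly out from under the head. The side picture agrees: the sash is down at (333,178) and the bystanders are all off the rails. The line's yaw is about +4.4°. The tool turns to line up with it and heads for the handle.

Call:
play_rows(
  plan=[
    [0,0,-2,0,0,-6.6],
    [0,0,-2,0,0,-6.6],
    [0,0,-2,0,0,-6.6],
    [1.2,2.9,0,0,0,0],
    [1.2,2.9,0,0,0,0],
    [1.2,2.9,0,0,0,0],
    [1.2,2.9,0,0,0,0],
    [1.2,2.9,0,0,0,0],
    [1.2,2.9,0,0,0,0],
    [1.2,2.9,0,0,0,0],
    [1.2,2.9,0,0,0,0],
    [1.2,2.9,0,0,0,0],
    [1.2,2.9,0,0,0,0],
    [1.2,2.9,0,0,0,0],
    [1.2,2.9,0,0,0,0],
    [1.2,2.9,0,0,0,0],
    [1.2,2.9,0,0,0,0],
    [1.2,2.9,0,0,0,0],
    [1.2,2.9,0,0,0,0],
  ],
  grip=8.7,
)

```text
clock: 2.78
tool_pos: [0.4066, 0.2014, 0.306]
orientation: [-180.0, -0.0, 4.4]
force: [0.3, 0.5, -0.1]
opening: 0.0871
gripper_force: 0.0
```

```bash
cat > h.py <<'E'
import sys,numpy as np
from plant import *
from scipy.spatial.transform import Rotation as R
def to(p,yaw=None):
    o=get_obs();r=R.from_euler('xyz',o['orientation'],degrees=True)
    d=r.inv().apply(np.array(p)-o['tool_pos'])*100
    t=None
    if yaw is not None: t=(r.inv()*R.from_euler('xyz',[180,0,yaw],degrees=True)).as_rotvec(degrees=True).round(2)
    print('t',round(o['clock'],2),'pos',o['tool_pos'].round(4),'rpy',o['orientation'].round(2),'F',o['force'].round(1),'j',o['joint_pos'].round(0),'-> cm',d.round(2),'turn',t)
E
python3 -c "
from h import *
to([.586,-.153,.31],4.4)"
```

```text
t 2.78 pos [0.4066 0.2014 0.306 ] rpy [-1.7996e+02 -4.0000e-02  4.4200e+00] F [ 0.3  0.5 -0.1] j [ 51.  -3. -20.   0. -73.  43.] -> cm [15.15 36.71 -0.42] turn [-0.04 -0.04  0.02]
```

Call:
play_rows(
  plan=[
    [1.26,3.06,0,0,0,0],
    [1.26,3.06,0,0,0,0],
    [1.26,3.06,0,0,0,0],
    [1.26,3.06,0,0,0,0],
    [1.26,3.06,0,0,0,0],
    [1.26,3.06,0,0,0,0],
    [1.26,3.06,0,0,0,0],
    [1.26,3.06,0,0,0,0],
    [1.26,3.06,0,0,0,0],
    [1.26,3.06,0,0,0,0],
    [1.26,3.06,0,0,0,0],
    [1.26,3.06,0,0,0,0],
    [0,0,0,0,0,0],
    [0,0,0,0,0,0],
  ],
)

```text
clock: 3.95
tool_pos: [0.5854, -0.1533, 0.3046]
orientation: [-180.0, 0.1, 4.2]
force: [-0.2, 0.2, 0.4]
opening: 0.0869
gripper_force: 0.0
```

```bash
python3 -c "
from h import *
import cv2
s=snapshot('side');cv2.imwrite('pics/s1.png',s['frame'][:,:,::-1]);print(spot_point('side','sash_handle')[:1])
to([.586,-.153,.178],4.4)"
```

```text
[{'position': [0.5839, -0.1502, 0.1841], 'score': 0.9}]
t 4.05 pos [ 0.585  -0.1517  0.3054] rpy [-1.7999e+02  2.0000e-02  4.3700e+00] F [-0.5  0.6 -0.6] j [  4.  12.  -3.  -0. -75.  90.] -> cm [ 0.1   0.14 12.74] turn [-0.01  0.02 -0.03]
```

View pics/s1.png

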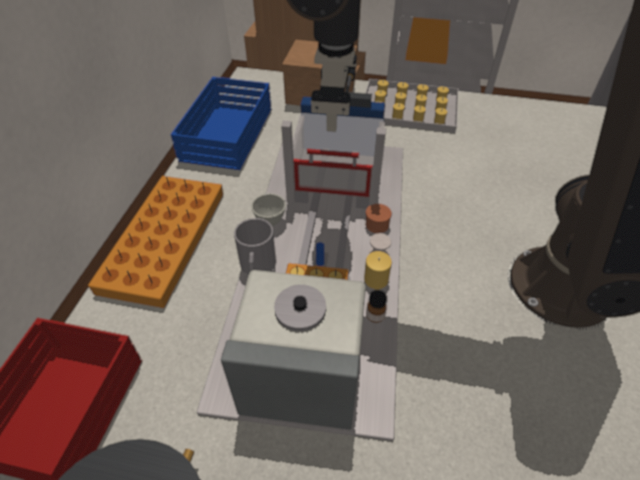

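The gripper, at about (333,110), hangs centred over the handle at (333,153). Next it goes down and closes.

Call:
play_rows(
  plan=[
    [0,0,2,0,0,0],
    [0,0,2,0,0,0],
    [0,0,2,0,0,0],
    [0,0,2,0,0,0],
    [0,0,2,0,0,0],
    [0,0,1.4,0,0,0],
    [0,0,1.1,0,0,0],
    [0,0,0,0,0,0],
    [0,0,0,0,0,0],
  ],
)

```text
clock: 4.8
tool_pos: [0.5852, -0.1511, 0.1809]
orientation: [180.0, 0.0, 4.5]
force: [-0.8, -0.7, 0.8]
opening: 0.0871
gripper_force: 0.0
```

Call:
play_rows(
  plan=[
    [0,0,0,0,0,0],
    [0,0,0,0,0,0],
    [0,0,0,0,0,0],
    [0,0,0,0,0,0],
    [0,0,0,0,0,0],
    [0,0,0,0,0,0],
    [0,0,0,0,0,0],
    [0,0,0,0,0,0],
    [0,0,0,0,0,0],
    [0,0,0,0,0,0],
    [0,0,0,0,0,0],
    [0,0,0,0,0,0],
  ],
  grip=0,
)

```text
clock: 5.8
tool_pos: [0.5852, -0.1518, 0.1805]
orientation: [180.0, 0.0, 4.4]
force: [1.0, -2.9, -0.5]
opening: 0.0131
gripper_force: 30.1
```

Call:
play_rows(
  plan=[
    [0,0,-0.8,0,0,0],
    [0,0,-1,0,0,0],
    [0,0,-1,0,0,0],
    [0,0,-1,0,0,0],
    [0,0,-1,0,0,0],
    [0,0,-1,0,0,0],
    [0,0,-1,0,0,0],
    [0,0,-1,0,0,0],
    [0,0,-1,0,0,0],
    [0,0,-0.6,0,0,0],
    [0,0,-0.4,0,0,0],
    [0,0,0,0,0,0],
    [0,0,0,0,0,0],
  ],
)

```text
clock: 6.88
tool_pos: [0.5849, -0.1517, 0.2749]
orientation: [-179.9, 0.2, 4.3]
force: [8.1, -6.5, -21.4]
opening: 0.013
gripper_force: 30.0
```

Call:
play_rows(
  plan=[
    [0,0,0,0,0,0],
    [0,0,0,0,0,0],
    [0,0,0,0,0,0],
    [0,0,0,0,0,0],
    [0,0,0,0,0,0],
    [0,0,0,0,0,0],
    [0,0,0,0,0,0],
    [0,0,0,0,0,0],
    [0,0,-2,0,0,0],
    [0,0,-2,0,0,0],
    [0,0,-2,0,0,0],
    [0,0,0,0,0,0],
  ],
  grip=8.7,
)

```text
clock: 7.88
tool_pos: [0.5867, -0.1522, 0.3432]
orientation: [179.9, -0.4, 4.4]
force: [0.0, -0.7, 1.5]
opening: 0.0847
gripper_force: 0.0
```

```bash
python3 -c "
from h import *
snapshot('side');print(spot_point('side','sash_handle')[:1],spot_point('side','front_post')[:1])
to([.568,.086,.34],-85.6)"
```

```text
[{'position': [0.5888, -0.1503, 0.2748], 'score': 0.64}] [{'position': [0.5691, 0.0864, 0.1067], 'score': 0.74}]
t 8.03 pos [ 0.585  -0.1515  0.3383] rpy [-179.97   -0.      4.4 ] F [-0.6 -0.5 -1. ] j [  4.  11.   0.  -0. -79.  90.] -> cm [  0.12 -23.81  -0.16] turn [-2.e-02  2.e-02  9.e+01]
```

Call:
play_rows(
  plan=[
    [0,-2.98,0,0,0,0],
    [0,-2.98,0,0,0,0],
    [0,-2.98,0,0,0,0],
    [0,-2.98,0,0,0,0],
    [0,-2.98,0,0,0,0],
    [0,-2.98,0,0,0,0],
    [0,-2.98,0,0,0,0],
    [0,-2.98,0,0,0,0],
    [0,0,0,0,0,6.5],
    [0,0,0,0,0,6.5],
    [0,0,0,0,0,6.5],
    [0,0,0,0,0,6.5],
    [0,0,0,0,0,6.5],
    [0,0,0,0,0,6.5],
    [0,0,0,0,0,6.5],
    [0,0,0,0,0,6.5],
    [0,0,0,0,0,6.5],
    [0,0,0,0,0,6.5],
    [0,0,0,0,0,6.5],
    [0,0,0,0,0,6.5],
  ],
)

```text
clock: 9.7
tool_pos: [0.5665, 0.0859, 0.3373]
orientation: [179.9, -0.0, -73.9]
force: [-0.1, 0.1, -0.9]
opening: 0.0869
gripper_force: 0.0
```

Call:
play_rows(
  plan=[
    [0,0,1,0,0,6],
    [0,0,2,0,0,6],
    [0,0,3,0,0,0],
    [0,0,3,0,0,0],
    [0,0,3,0,0,0],
    [0,0,3,0,0,0],
    [0,0,0,0,0,0],
    [0,0,0,0,0,0],
  ],
)

```text
clock: 10.37
tool_pos: [0.5658, 0.0854, 0.187]
orientation: [179.8, -0.1, -85.6]
force: [0.3, -0.4, -0.0]
opening: 0.0869
gripper_force: 0.0
```

```bash
python3 -c "
from h import *
import cv2
s=snapshot('top');cv2.imwrite('pics/t1.png',s['frame'][140:360,140:580,::-1])
to([.568,.086,.082],-85.6)"
```

```text
t 10.42 pos [0.5672 0.0859 0.189 ] rpy [ 1.7996e+02 -6.0000e-02 -8.5580e+01] F [ 0.8 -0.8  0.5] j [ 28.  14. -17.   0. -60. -24.] -> cm [-0.02 -0.09 10.7 ] turn [ 0.04 -0.06  0.02]
```

View pics/t1.png

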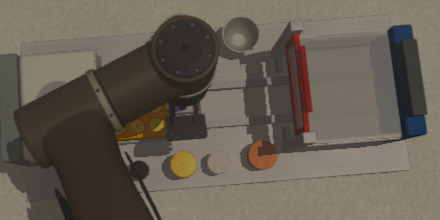

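The gripper's body hides the post (seen near (185,105) in the crop). An arm link passes over the head and the wrist stands over the jug, so I check the heights from the side.

```bash
python3 -c "
from h import *
import cv2
s=snapshot('side');cv2.imwrite('pics/s2.png',s['frame'][:,:,::-1])"
```

```text
(no output)
```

View pics/s2.png

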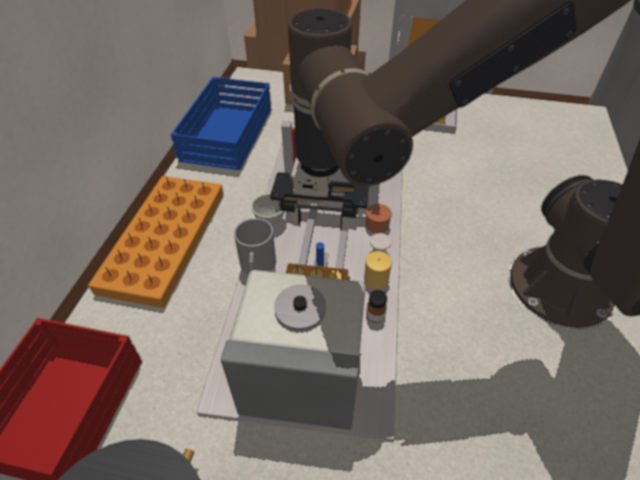

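The forearm knuckle, at (378,157) in the side picture and about (165,275) in the top one, may stand over the head. I triangulate its height.

```bash
python3 -c "
from h import *
def ray(c,u,v):
    s=snapshot(c);r=R.from_euler('xyz',s['attitude'],degrees=True)
    d=r.apply([(u-s['cx'])/s['fx'],(v-s['cy'])/s['fy'],1]);return s['position'],d/np.linalg.norm(d)
for a,b in [((378,157),(165,275)),((320,20),(326,190))]:
    p,d=ray('side',*a);q,e=ray('top',*b)
    k=np.linalg.lstsq(np.c_[d,-e],q-p,rcond=None)[0];print(p+k[0]*d,q+k[1]*e)
"
```

```text
[0.44379681 0.31953035 0.55028591] [0.45300408 0.31943909 0.55116291]
[0.5669371  0.08502378 0.60903707] [0.56531243 0.08484177 0.60864593]
```

The knuckle is at z 0.55 and drops to 0.44, well clear of the head at 0.241. The gripper goes down onto the front post and closes.

Call:
play_rows(
  plan=[
    [0,0,2,0,0,0],
    [0,0,2,0,0,0],
    [0,0,2,0,0,0],
    [0,0,2,0,0,0],
    [0,0,1.6,0,0,0],
    [0,0,1.1,0,0,0],
    [0,0,0,0,0,0],
  ],
)

```text
clock: 11.25
tool_pos: [0.566, 0.0856, 0.08]
orientation: [179.9, -0.0, -85.6]
force: [0.4, -0.1, -0.7]
opening: 0.087
gripper_force: 0.0
```

Call:
play_rows(
  plan=[
    [0,0,0,0,0,0],
    [0,0,0,0,0,0],
    [0,0,0,0,0,0],
    [0,0,0,0,0,0],
    [0,0,0,0,0,0],
    [0,0,0,0,0,0],
    [0,0,0,0,0,0],
    [0,0,0,0,0,0],
    [0,0,0,0,0,0],
    [0,0,0,0,0,0],
    [0,0,0,0,0,0],
  ],
  grip=0,
)

```text
clock: 12.17
tool_pos: [0.5686, 0.0864, 0.0818]
orientation: [-179.8, 0.0, -85.6]
force: [7.8, -2.4, -9.5]
opening: 0.0194
gripper_force: 30.6
```

Call:
play_rows(
  plan=[
    [0.4,0,0,0,0,0],
    [0.8,0,0,0,0,0],
    [1,0,0,0,0,0],
    [1,0,0,0,0,0],
    [1,0,0,0,0,0],
    [1,0,0,0,0,0],
    [1,0,0,0,0,0],
    [1,0,0,0,0,0],
    [1,0,0,0,0,0],
    [1,0,0,0,0,0],
    [1,0,0,0,0,0],
    [1,0,0,0,0,0],
    [1,0,0,0,0,0],
    [1,0,0,0,0,0],
    [1,0,0,0,0,0],
    [1,0,0,0,0,0],
    [0.8,0,0,0,0,0],
    [0.5,0,0,0,0,0],
    [0,0,0,0,0,0],
  ],
)

```text
clock: 13.75
tool_pos: [0.5813, -0.0789, 0.0818]
orientation: [-179.8, -0.0, -85.6]
force: [6.4, -3.0, -5.0]
opening: 0.0196
gripper_force: 30.0
```

Call:
play_rows(
  plan=[
    [0,0,0,0,0,0],
    [0,0,0,0,0,0],
    [0,0,0,0,0,0],
    [0,0,0,0,0,0],
    [0,0,0,0,0,0],
    [0,0,0,0,0,0],
    [0,0,0,0,0,0],
    [0,0,-2,0,0,0],
    [0,0,-3,0,0,0],
    [0,0,-3,0,0,0],
    [0,0,-3,0,0,0],
    [0,0,0,0,0,0],
    [0,0,0,0,0,0],
  ],
  grip=8.7,
)

```text
clock: 14.83
tool_pos: [0.5806, -0.0783, 0.1938]
orientation: [-179.7, 0.0, -85.6]
force: [0.1, -0.6, -0.7]
opening: 0.087
gripper_force: 0.0
```

```bash
python3 -c "
from h import *
for c in('side','top'):
  snapshot(c);print(c,[ (t,d['position'].__repr__(),d['score']) for t in('front_post','tail_post') for d in spot_point(c,t)[:1]])
to([.568,.086,.19],-85.6)"
```

```text
side [('front_post', '[0.5841, -0.0813, 0.1048]', 0.69), ('tail_post', '[0.564, 0.177, 0.1038]', 0.84)]
top [('front_post', '[0.583, -0.074, 0.1025]', 0.91), ('tail_post', '[0.562, 0.1756, 0.1016]', 0.96)]
t 15.13 pos [ 0.579  -0.0786  0.1904] rpy [ 1.7988e+02 -1.0000e-02 -8.5600e+01] F [-0.6 -0.6 -0.3] j [ 11.  15. -15.  -0. -60.  -7.] -> cm [-16.49  -0.16   0.04] turn [ 0.12 -0.01 -0.  ]
```

Call:
play_rows(
  plan=[
    [-2,0,0,0,0,0],
    [-2,0,0,0,0,0],
    [-2,0,0,0,0,0],
    [-2,0,0,0,0,0],
    [-2,0,0,0,0,0],
    [-2,0,0,0,0,0],
    [-2,0,0,0,0,0],
    [-2,0,0,0,0,0],
    [-2,0,0,0,0,0],
    [-2,0,0,0,0,0],
    [-2,0,0,0,0,0],
    [-2,0,0,0,0,0],
    [-1.7,0,0,0,0,0],
    [0,0,0,0,0,0],
    [0,0,0,0,0,0],
  ],
)

```text
clock: 16.38
tool_pos: [0.5595, 0.1783, 0.1907]
orientation: [179.9, -0.0, -85.5]
force: [-0.0, 0.0, 0.1]
opening: 0.0873
gripper_force: 0.0
```

```bash
python3 -c "
from h import *
import cv2
s=snapshot('side');cv2.imwrite('pics/s3.png',s['frame'][:,:,::-1]);print(spot_point('side','tail_post')[:1])
to([.562,.178,.082],-85.6)"
```

```text
[{'position': [0.5634, 0.1777, 0.1029], 'score': 0.57}]
t 16.48 pos [0.5597 0.1773 0.191 ] rpy [ 1.7994e+02 -3.0000e-02 -8.5600e+01] F [-0.6 -0.7 -0.3] j [ 37.  15. -15.  -0. -60. -32.] -> cm [-0.06 -0.25 10.9 ] turn [ 0.06 -0.03  0.  ]
```

View pics/s3.png

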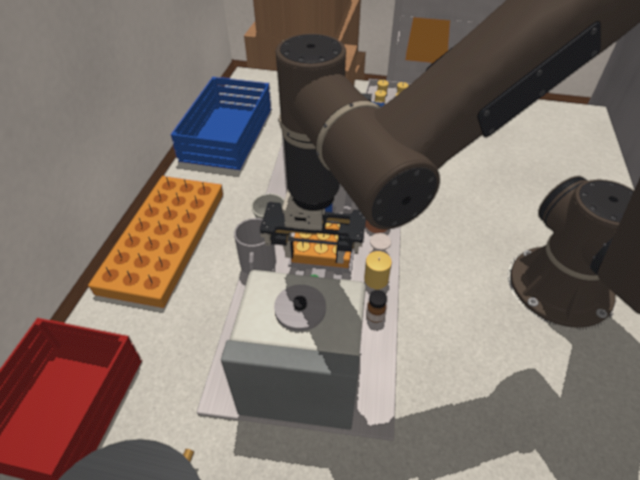

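The gripper, at about (315,225), hangs over the tail post between the mould and the head, with the fingers clear of the jug and the jar. It goes down and grips.

Call:
play_rows(
  plan=[
    [0,-0.2,2,0,0,0],
    [0,0,2,0,0,0],
    [0,0,2,0,0,0],
    [0,0,2,0,0,0],
    [0,0,1.7,0,0,0],
    [0,0,1.1,0,0,0],
    [0,0,0,0,0,0],
  ],
)

```text
clock: 17.07
tool_pos: [0.5606, 0.1763, 0.0811]
orientation: [179.8, -0.1, -85.7]
force: [-1.2, -0.3, 0.4]
opening: 0.0871
gripper_force: 0.0
```

Call:
play_rows(
  plan=[
    [0,0,0,0,0,0],
    [0,0,0,0,0,0],
    [0,0,0,0,0,0],
    [0,0,0,0,0,0],
    [0,0,0,0,0,0],
    [0,0,0,0,0,0],
    [0,0,0,0,0,0],
    [0,0,0,0,0,0],
    [0,0,0,0,0,0],
    [0,0,0,0,0,0],
    [0,0,0,0,0,0],
  ],
  grip=0,
)

```text
clock: 17.98
tool_pos: [0.5616, 0.1778, 0.0835]
orientation: [180.0, -0.0, -85.6]
force: [-6.8, 2.7, 3.7]
opening: 0.0196
gripper_force: 30.6
```

Call:
play_rows(
  plan=[
    [0.5,0,0,0,0,0],
    [1,0,0,0,0,0],
    [1.3,0,0,0,0,0],
    [1.3,0,0,0,0,0],
    [1.3,0,0,0,0,0],
    [1.3,0,0,0,0,0],
    [1.3,0,0,0,0,0],
    [1.3,0,0,0,0,0],
    [1.3,0,0,0,0,0],
    [1.3,0,0,0,0,0],
    [1.3,0,0,0,0,0],
    [1.3,0,0,0,0,0],
    [1.3,0,0,0,0,0],
    [1.3,0,0,0,0,0],
    [1.3,0,0,0,0,0],
    [1.3,0,0,0,0,0],
    [1.3,0,0,0,0,0],
    [1.3,0,0,0,0,0],
    [1,0,0,0,0,0],
    [0.5,0,0,0,0,0],
  ],
)

```text
clock: 19.65
tool_pos: [0.5799, -0.0601, 0.0835]
orientation: [180.0, 0.0, -85.6]
force: [-1.5, 4.9, 2.6]
opening: 0.0192
gripper_force: 30.0
```

Call:
play_rows(
  plan=[
    [0.3,0,0,0,0,0],
    [0.3,0,0,0,0,0],
    [0.3,0,0,0,0,0],
    [0.3,0,0,0,0,0],
    [0.3,0,0,0,0,0],
    [0.3,0,0,0,0,0],
    [0,0,0,0,0,0],
  ],
)

```text
clock: 20.23
tool_pos: [0.5813, -0.0777, 0.0835]
orientation: [180.0, -0.0, -85.6]
force: [-1.8, -0.4, 0.6]
opening: 0.0195
gripper_force: 30.0
```

Call:
play_rows(
  plan=[
    [0.2,0,0,0,0,0],
    [0.2,0,0,0,0,0],
    [0.2,0,0,0,0,0],
    [0.2,0,0,0,0,0],
    [0,0,0,0,0,0],
  ],
)

```text
clock: 20.65
tool_pos: [0.5819, -0.0855, 0.0835]
orientation: [180.0, -0.0, -85.6]
force: [-2.9, 1.1, 1.6]
opening: 0.0192
gripper_force: 30.0
```

Call:
play_rows(
  plan=[
    [0.2,0,0,0,0,0],
    [0.2,0,0,0,0,0],
    [0,0,0,0,0,0],
  ],
)

```text
clock: 20.9
tool_pos: [0.5821, -0.0877, 0.0835]
orientation: [180.0, 0.1, -85.6]
force: [-5.2, 12.7, 4.8]
opening: 0.0194
gripper_force: 30.0
```

Call:
play_rows(
  plan=[
    [0.2,0,0,0,0,0],
    [0,0,0,0,0,0],
  ],
)

```text
clock: 21.07
tool_pos: [0.5821, -0.0878, 0.0835]
orientation: [-180.0, 0.2, -85.6]
force: [-7.4, 25.0, 7.3]
opening: 0.0199
gripper_force: 30.0
```

Call:
play_rows(
  plan=[
    [0.2,0,0,0,0,0],
    [0,0,0,0,0,0],
  ],
)

```text
clock: 21.23
tool_pos: [0.5822, -0.0883, 0.0835]
orientation: [-180.0, 0.3, -85.6]
force: [-9.5, 32.5, 9.5]
opening: 0.0195
gripper_force: 30.0
```

The carrier is at its stop: the position stalls at the predicted y of -0.088 while the force climbs to 32 N. I release it and back off.

Call:
play_rows(
  plan=[
    [0,0,0,0,0,0],
    [0,0,0,0,0,0],
    [0,0,0,0,0,0],
    [0,0,0,0,0,0],
    [0,0,0,0,0,0],
    [0,0,0,0,0,0],
    [0,0,0,0,0,0],
    [0,0,-2,0,0,0],
    [0,0,-2.5,0,0,0],
    [0,0,-2.5,0,0,0],
    [-2,0,-1,0,0,0],
    [-3,0,0,0,0,0],
    [-3,0,0,0,0,0],
    [-2,0,-2,0,0,0],
    [0,0,-3,0,0,0],
    [0,0,-3,0,0,0],
    [0,0,-3,0,0,0],
    [0,0,-3,0,0,0],
    [0,0,-3,0,0,0],
    [0,0,0,0,0,0],
  ],
  grip=8.7,
)

```text
clock: 22.9
tool_pos: [0.5774, 0.0061, 0.3405]
orientation: [-179.4, 0.0, -85.6]
force: [1.0, -0.8, 1.2]
opening: 0.0876
gripper_force: 0.0
```

Call:
play_rows(
  plan=[
    [0,0,0,0,0,-7],
    [0,0,0,0,0,-7],
    [0,0,0,0,0,-7],
    [0,0,0,0,0,-7],
    [0,0,0,0,0,-7],
    [0,0,0,0,0,-7],
    [0,0,0,0,0,-7],
    [0,0,0,0,0,-7],
    [0,0,0,0,0,-7],
    [0,0,0,0,0,-7],
    [0,0,0,0,0,-7],
    [0,0,0,0,0,-7],
    [0,0,0,0,0,-6],
    [0,0,0,0,0,0],
  ],
)

```text
clock: 24.07
tool_pos: [0.575, 0.0062, 0.3333]
orientation: [180.0, 0.0, 4.7]
force: [-0.1, -0.3, -0.0]
opening: 0.0871
gripper_force: 0.0
```

```bash
python3 -c "
from h import *
import cv2
s=snapshot('top');cv2.imwrite('pics/t2.png',s['frame'][:,:,::-1]);print(spot_point('top','sash_handle')[:1],spot_point('top','tail_post')[:1])
to([.5853,-.1517,.35],4.4)"
```

```text
[{'position': [0.5879, -0.153, 0.2779], 'score': 0.67}] [{'position': [0.5821, -0.0857, 0.1034], 'score': 0.98}]
t 24.22 pos [0.575  0.0063 0.3334] rpy [1.80e+02 1.00e-02 4.18e+00] F [ 0.2  0.4 -0.3] j [ 20.   9.  -4.   0. -77.  74.] -> cm [-0.13 15.83 -1.66] turn [ 0.    0.01 -0.22]
```

View pics/t2.png

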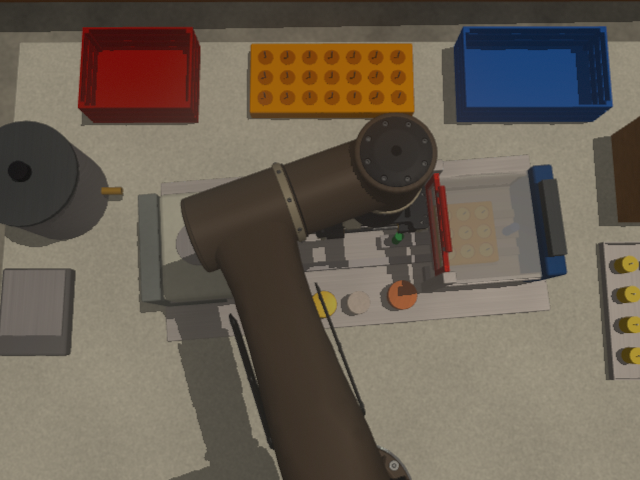

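The mould is inside the hood, near (472,233), and the green tail post is outside the sash at (397,238). The tool goes back over the handle.

Call:
play_rows(
  plan=[
    [0,1.5,0,0,0,0],
    [0,2,0,0,0,0],
    [0,2,0,0,0,0],
    [0,2,0,0,0,0],
    [0,2,0,0,0,0],
    [0,2,0,0,0,0],
    [0,2,0,0,0,0],
    [0,1.5,0,0,0,0],
    [0,0.8,0,0,0,0],
    [0,0,1,0,0,0],
    [0,0,2,0,0,0],
    [0,0,1.5,0,0,0],
    [0,0,1,0,0,0],
    [0,0,0,0,0,0],
    [0,0,0,0,0,0],
  ],
)

```text
clock: 25.47
tool_pos: [0.5871, -0.1507, 0.2782]
orientation: [180.0, 0.1, 4.4]
force: [-0.4, -0.2, 0.7]
opening: 0.087
gripper_force: 0.0
```

Call:
play_rows(
  plan=[
    [0,0,0,0,0,0],
    [0,0,0,0,0,0],
    [0,0,0,0,0,0],
    [0,0,0,0,0,0],
    [0,0,0,0,0,0],
    [0,0,0,0,0,0],
    [0,0,0,0,0,0],
    [0,0,0,0,0,0],
    [0,0,0,0,0,0],
    [0,0,0,0,0,0],
    [0,0,0,0,0,0],
  ],
  grip=0,
)

```text
clock: 26.38
tool_pos: [0.5872, -0.1511, 0.2785]
orientation: [-180.0, 0.0, 4.4]
force: [-0.3, 0.6, 0.4]
opening: 0.019
gripper_force: 0.0
```

Call:
play_rows(
  plan=[
    [0,0,0,0,0,0],
    [0,0,0,0,0,0],
    [0,0,0,0,0,0],
  ],
)

```text
clock: 26.63
tool_pos: [0.5872, -0.1516, 0.2786]
orientation: [180.0, 0.0, 4.4]
force: [0.2, -4.0, -1.5]
opening: 0.0131
gripper_force: 30.0
```

Call:
play_rows(
  plan=[
    [0,0,0.5,0,0,0],
    [0,0,0.9,0,0,0],
    [0,0,0.9,0,0,0],
    [0,0,0.9,0,0,0],
    [0,0,0.9,0,0,0],
    [0,0,0.9,0,0,0],
    [0,0,0.9,0,0,0],
    [0,0,0.9,0,0,0],
    [0,0,0.9,0,0,0],
    [0,0,0.7,0,0,0],
    [0,0,0.5,0,0,0],
    [0,0,0.4,0,0,0],
    [0,0,0,0,0,0],
  ],
)

```text
clock: 27.72
tool_pos: [0.5872, -0.1515, 0.1839]
orientation: [180.0, 0.0, 4.4]
force: [2.5, -7.6, -4.0]
opening: 0.0127
gripper_force: 30.0
```

Call:
play_rows(
  plan=[
    [0,0,0.2,0,0,0],
    [0,0,0.2,0,0,0],
    [0,0,0.2,0,0,0],
    [0,0,0,0,0,0],
  ],
)

```text
clock: 28.05
tool_pos: [0.5872, -0.1516, 0.1785]
orientation: [180.0, 0.0, 4.4]
force: [1.4, -7.2, -0.1]
opening: 0.0131
gripper_force: 30.0
```

Call:
play_rows(
  plan=[
    [0,0,0.2,0,0,0],
    [0,0,0,0,0,0],
  ],
)

```text
clock: 28.22
tool_pos: [0.5873, -0.1516, 0.1784]
orientation: [179.9, -0.0, 4.4]
force: [-4.4, -3.8, 12.8]
opening: 0.0128
gripper_force: 30.0
```

Call:
play_rows(
  plan=[
    [0,0,0.2,0,0,0],
    [0,0,0,0,0,0],
  ],
)

```text
clock: 28.38
tool_pos: [0.5874, -0.1516, 0.1782]
orientation: [179.9, -0.1, 4.5]
force: [-9.0, -1.5, 24.2]
opening: 0.0132
gripper_force: 30.0
```

The sash is on its lower stop: z holds at 0.178 while the force rises to 24 N. I release it, rise and move clear.

Call:
play_rows(
  plan=[
    [0,0,0,0,0,0],
    [0,0,0,0,0,0],
    [0,0,0,0,0,0],
    [0,0,0,0,0,0],
    [0,0,0,0,0,0],
    [0,0,0,0,0,0],
    [0,0,0,0,0,0],
    [0,0,0,0,0,0],
    [0,0,0,0,0,0],
    [0,0,-1,0,0,0],
    [0,0,-2,0,0,0],
    [0,0,-3,0,0,0],
    [0,0,-3,0,0,0],
    [0,0,-3,0,0,0],
    [0,0,-3,0,0,0],
    [0,0,-3,0,0,0],
    [0,0,0,0,0,0],
    [0,0,0,0,0,0],
  ],
  grip=8.7,
)

```text
clock: 29.88
tool_pos: [0.5878, -0.1512, 0.3586]
orientation: [180.0, -0.3, 4.4]
force: [-0.5, -0.3, -0.8]
opening: 0.087
gripper_force: 0.0
```

```bash
python3 -c "
from h import *
import cv2
s=snapshot('side');cv2.imwrite('pics/s4.png',s['frame'][:,:,::-1]);print([spot_point('side',t)[:1] for t in('sash_handle','tail_post','jug','tub','jar','candle','bobbin','tin')])
to([.5853,-.1517,.35],4.4)"
```

```text
[[{'position': [0.5876, -0.1517, 0.1766], 'score': 0.89}], [{'position': [0.586, -0.0907, 0.1031], 'score': 0.76}], [{'position': [0.7251, 0.0909, 0.0148], 'score': 0.86}], [{'position': [0.7303, -0.0526, 0.016], 'score': 0.58}], [{'position': [0.4176, 0.1867, 0.0126], 'score': 0.86}], [{'position': [0.4298, 0.0842, 0.0101], 'score': 0.98}], [], [{'position': [0.4501, -0.1009, 0.0146], 'score': 0.63}]]
t 30.33 pos [ 0.5871 -0.1512  0.355 ] rpy [1.8e+02 6.0e-02 4.4e+00] F [-0.1 -0.1 -0.3] j [  4.  11.   2.   0. -81.  90.] -> cm [-0.18  0.04  0.5 ] turn [ 0.    0.06 -0.  ]
```

View pics/s4.png

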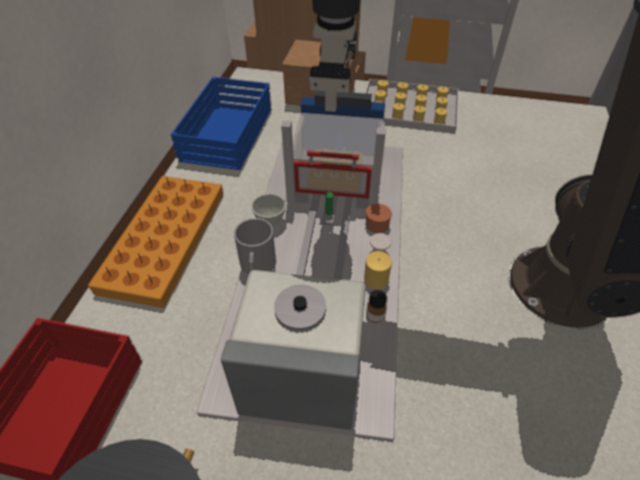

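The sash is down at (333,178) with the mould behind it, the tail post stands in front at (329,203), and the bystanders haven't moved. The gripper is clear of everything.

```bash
python3 -c "
from plant import *
print(close_job())"
```

```text
the job is handed in; nothing more can be done
None
```

The job is handed in at about 30 s of the 70 s allowed: the sash was raised, the carrier was pushed home against its stop in the hood, the sash was pulled fully down again, and the bystanders stand where they were.

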